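# Seat the lamp-socket cartridge flush in the test block

## Task

Pick up the black lamp-socket cartridge with the steel socket and the tongue, set it in the recess of the sliding nest on the test block, tongue in the narrow slot, and press it down firmly against the stiff contact bed until it is fully home and flush with the nest, then let go. The nest may be clamped anywhere along its rails, so find the recess by feel or by eye rather than ramming the cartridge down hard, and leave the other parts on the cabinet top where they are.

Things in the scene. Friction and masses are not known exactly. Their poses are not given: they have to be found in the camera images.
- block: Lamp-socket test block, fixed: dark steel base 120 x 156 x 12 mm with two steel rails along its x, carrying an aluminium nest plate 72 (x) x 114 (y) x 20 mm, top 32 mm above the table. Origin at table height, z up. The nest is clamped anywhere along the rails: its recess is centred at block y = 0 but at block x = -10 to +10 mm, and this offset is NOT reported: find it by touch or sight.
- nest_middle (a point): Point fixed on the block at x = 0, y = 0, at the height of the nest's top (32 mm): where the recess centre is when the nest stands mid-rail (it does not follow the nest). The recess, open at the top, is 38 mm (x) x 70 mm (y), with a narrower slot 22 mm (x) x 14 mm (y) at its +y end for the cartridge's tongue.
- bed_stop (a point): Point fixed on the block at x = 0, y = 0, 18 mm above the table, 14 mm below the nest's top: height of the hard stop. In the recess a stiff brass contact bed stands 8 to 9 mm below the nest's top; under about 10 N it gives way down to this height, and stays where it is pushed.
- cartridge: Lamp-socket cartridge, loose, about 90 g: black plastic base 34 (x) x 66 (y) x 14 mm high with a tongue at its +y end and a steel socket on top. Origin at the centre of the base's underside; z up. It fits the recess with 2 mm play on each side, its y along the block's y; fully home its base is flush with the nest and its origin is 18 mm above the table (about 23 mm on the untouched bed).
- socket (a point): Top centre of the cartridge's steel socket, 38 mm above the cartridge origin: a flat-sided grip block 16 mm (x) x 24 mm (y) from 14 to 32 mm height, then a round barrel 15 mm in diameter up to 38 mm.
- tongue (a point): Middle of the end face of the cartridge's tongue, 47 mm from its origin along +y, 7 mm above its underside; the tongue is 18 mm wide (x), 14 mm high and sticks out 14 mm.
- blank: Bystander: a shorter plain black plastic blanking cartridge, 34 x 50 x 14 mm with no tongue, a black grip block 16 x 24 mm up to 26 mm height and no steel socket. Origin at centre of underside.
- bulb: Bystander: green glass bayonet bulb standing on its brass cap, 25 mm across, 41 mm high. Origin at centre of underside.
- key_plate: Bystander: steel cam lock key plate lying flat, 45 x 28 x 3 mm with a 27 mm tang to its -x and a small stud. Origin under the plate's centre.
- lane_guide: Bystander: white plastic lane guide, 90 mm long (x), 15 mm wide, 16 mm high. Origin at centre of underside.
- standoff: Bystander: steel standoff with a black rubber cap, upright, 22 mm across, 42 mm high. Origin at centre of underside.
- bobbin: Bystander: copper coil bobbin with white flanges, upright, 40 mm across, 38 mm high. Origin at centre of underside.
- screwdriver: Bystander: screwdriver lying along its own x, about 180 mm long.
There are look-alikes about, which are no part of the job. What is shaped like the block but green is not meant.

How it is judged:
By the outcome, as a careful person would: the job done as asked, in the order asked, and still so for the second after the job is handed in, with the robot touching nothing.
It also fails if it takes over 54 s, if anything falls off the work surface, if the arm or the gripper's body presses on something with over 40 N, if the wrist force passes 120 N, or if a joint passes its speed limit or range.

## Robot

A 7-joint arm with a two-finger parallel gripper is mounted at the origin on the work surface. World frame = base frame: x ahead of the robot, y to its left, z up, the work surface at z = 0. Lengths are in m, angles in rad, forces in N, time in s.
With the tool pointing down it reaches from about 0.4 to 0.85 m from the base axis. Payload 4.5 kg.
Tool frame: the origin (TCP) lies midway between the tips of the shut fingers; the grasp point (between the pads) lies 19 mm behind it; z points along the fingers, y is the line along which they close (so a half turn about z gives the same grasp; the last joint's range is limited). The gripper opens to 88 mm and grips with 3 to 60 N. Pads are 18 mm wide; open, the fingers measure 123 mm over their backs; the gripper's body (75 mm by 187 mm) begins 45 mm behind the grasp point.
Start: joints at [1.365, 0.689, -0.195, 1.565, 0.157, 0.902, -0.215], TCP at [0.148, -0.607, 0.239] pointing down, gripper open.
Joint ranges: [-3.01, 3.01], [-0.46, 2.08], [-1.47, 1.51], [0.13, 2.56], [-1, 4.14], [0.04, 2.09], [-2.66, 2.66]. Speed limits (rad/s): [2.57, 2.57, 3.14, 3.14, 3.14, 3.14, 3.14].

## Interface

Orientations are given as a unit quaternion [x, y, z, w].
In Python, from plant import r gives the robot as it stands.
- The arm moves only by the tool move_arm, never from a script. Its argument "targets" is a list that holds one entry, the list of rows, each a list of 7 numbers: the opening, from 0 (shut) to 1 (fully open), then the shift along the tool's x, y, z in mm, then the turn, a rotation vector about the tool's x, y, z in degrees. In form: [[[claw, dx, dy, dz, ax, ay, az], ...]]. A call has 1 to 10 rows; each row is the pose to reach, as a shift and turn from the pose commanded when the call began, along the tool's axes at that moment; what a row does not reach only later rows make up. A row lasts 1/8 s, in which the tool goes at most 62.5 mm and 10.7 degrees, less where a joint would pass 70% of its speed; a pose out of reach is approached as far as the arm can. A call with a gripper value outside its range is refused whole. The fingers move at their own pace and stop on an object; "newtons" is the grip in N (left out, the last holds). Time passes only in rows, so rows that repeat a pose let the fingers close. It gives the time, the measured TCP pose, the force, the opening and the grip force at its end, in the units of the state.
- r.get_state(): the state, without advancing time (a new reading comes with each control period).
- r.snapshot(name): name is "side" or "top" or "wrist"; returns the picture (384x512x3 uint8, red, green, blue); there is no depth.
- r.camera_info(name): a dict with "fx", "fy", "cx", "cy" (pixels), "k1" (the pictures are not rectified: a ray, as slopes to the right and down, at radius r is drawn at 1 + k1 r^2 times it, then the intrinsics apply), "R" (3x3) and "t" (3): a world point X has camera coordinates R X + t. Camera axes: x right, y down, z forward; pixel columns grow to the right and rows downward; lengths in m; the calibration is good to about 2 mm. A picture is of the moment at which its call begins: read the wrist's pose just before it. camera_info takes no time and is no camera call; for the wrist camera it gives the pose at the moment of the call.
- r.finish_job(): hands the job in; it is judged then, once.
The state is a dict: "clock": time; "q": joint angles; "qd": joint speeds; "joint_torque": joint torques, N m; "tool_pos": TCP position; "eef_rot": TCP orientation; "contact_force": force on the tool from outside, world axes, zero at the start; "moment": the same for the moment, N m; "opening": opening from 0.0 (shut) to 1.0 (fully open); "finger_force": force on a finger pad.
Only numpy, scipy, OpenCV 4.12 (cv2) and the standard library are available. Lean on these libraries where they do the work, as an engineer would, in place of code of your own. Each camera call takes 0.05 s, during which the arm holds its last target. There are 200 camera calls.

## Working session

There is one attempt and no reset: what is moved stays moved. The work goes in short steps, Python scripts to look and compute and a tool call to move; the robot and the scene stay as the last step left them, time stands still between calls to the robot, and variables do not carry over. Pictures are saved under pics/ and viewed, at most 10 in all, crops included, and the job is handed in when it is done.

Besides the shell and the picture viewer there is one more tool, called after ">>>" in YAML: its name, and indented under it one key for each argument. move_arm: Moves the arm, as the interface text tells. Its arguments: {"type":"object","properties":{"targets":{"type":"array","items":{"type":"array","items":{"type":"array","items":{"type":"number"}}}},"newtons":{"type":"number"}},"required":["targets"]}

```bash
mkdir -p pics; ls; cat > h.py <<'E'
import numpy as np, cv2
from plant import r
from scipy.spatial.transform import Rotation as Ro
def snap(n,f):
    im=r.snapshot(n); cv2.imwrite('pics/'+f+'.png',im[:,:,::-1]); return im
def ray(ci,u,v):
    d=np.array([(u-ci['cx'])/ci['fx'],(v-ci['cy'])/ci['fy']]); x=d.copy()
    for _ in range(20): x=d/(1+ci['k1']*(x@x))
    R=np.array(ci['R']);t=np.array(ci['t'])
    w=R.T@np.r_[x,1]; return -R.T@t, w/np.linalg.norm(w)
def atz(ci,u,v,z):
    c,w=ray(ci,u,v); return c+w*(z-c[2])/w[2]
def proj(ci,X):
    p=np.array(ci['R'])@X+np.array(ci['t']); s=p[:2]/p[2]; s=s*(1+ci['k1']*(s@s))
    return s*[ci['fx'],ci['fy']]+[ci['cx'],ci['cy']]
def tri(obs):
    A=0;b=0
    for c,w in obs:
        P=np.eye(3)-np.outer(w,w);A=A+P;b=b+P@c
    return np.linalg.solve(A,b)
E
python3 - <<'E'
from h import *
a=snap('top','top0');b=snap('side','side0')
for n in('top','side','wrist'):
    c=r.camera_info(n);print(n,c['fx'],c['cx'],c['cy'],c['k1'],-np.array(c['R']).T@c['t'])
s=r.get_state();print(s)
E
```

```text
pics
top 488.6180667880957 246.74501421194145 189.00388797788358 -0.10164254614303127 [0.25003046 0.0396712  1.40237638]
side 423.30380198788686 255.6007248447233 188.92878517351275 0.03799939104477025 [0.25415169 0.87368621 0.61119215]
wrist 281.7053489001601 255.15112076756597 183.40540720081742 0.009953117646918839 [ 0.21555322 -0.58981182  0.38429927]
{'clock': 0.1, 'q': array([ 1.36481098,  0.68989532, -0.19451076,  1.56620376,  0.15731217,
        0.90251784, -0.21510128]), 'qd': array([ 0.00355332, -0.00089246, -0.00052682, -0.00431341, -0.00040241,
       -0.00200236,  0.00094298]), 'joint_torque': array([-2.77317733e-03, -5.28500962e+01, -1.27158958e+00, -1.53837276e+01,
       -5.26020722e-02,  2.02720672e-03,  7.12099973e-05]), 'tool_pos': array([ 0.14825131, -0.60659167,  0.23800266]), 'eef_rot': array([ 9.92816905e-01,  1.19640820e-01, -1.64902649e-04, -7.99664171e-04]), 'contact_force': array([-0.57671811, -0.55784143, -0.45209002]), 'moment': array([-0.03553236,  0.05453824, -0.01959931]), 'finger_force': 0.0, 'opening': 1.0021588520956746}
```

View pics/top0.png

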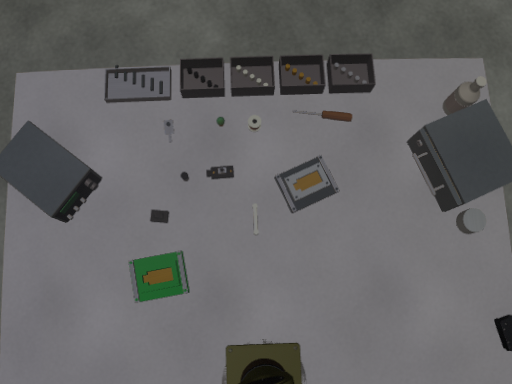

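View pics/side0.png

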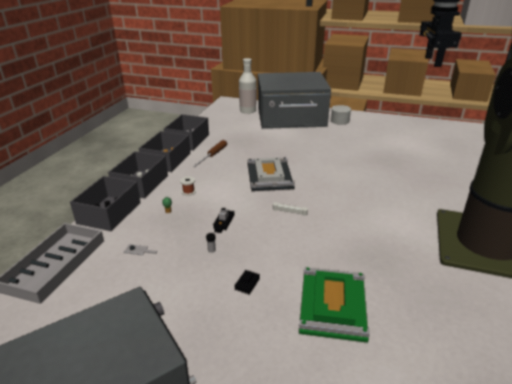

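Top view: the cartridge is at (222,172) with its tongue to the left at (209,173). The grey block is at (307,184), with its slot at the left end near (296,188). The green look-alike is at (159,277). The side view shows the same layout. Next I'll get rough world positions.

```bash
python3 - <<'E'
from h import *
c=r.camera_info('top');s=r.camera_info('side')
for n,u,v,z in [('cart',222,172,.03),('tongue',209,173,.007),('blk',307,184,.032),('slot',296,188,.024),('blkcornerL',276,187,.012),('cornerB',292,211,.012),('cornerR',338,186,.012),('cornerT',322,158,.012),('standoff',185,176,.042),('bobbin',255,122,.038),('guide',256,220,.016)]:
    X=atz(c,u,v,z);print(n,X.round(3),proj(s,X).round())
im=cv2.imread('pics/top0.png')
cv2.imwrite('pics/crop.png',cv2.resize(im[140:230,195:345],None,fx=5,fy=5,interpolation=cv2.INTER_CUBIC))
st=r.get_state();print(Ro.from_quat(st['eef_rot']).as_matrix().round(3)); w=r.camera_info('wrist');print(np.array(w['R']).round(3))
E
```

```text
cart [0.587 0.098 0.03 ] [226. 211.]
tongue [0.591 0.137 0.007] [219. 228.]
blk [ 0.542 -0.145  0.032] [272. 167.]
slot [ 0.533 -0.114  0.024] [272. 175.]
blkcornerL [ 0.541 -0.057  0.012] [263. 189.]
cornerB [ 0.469 -0.1    0.012] [293. 185.]
cornerR [ 0.537 -0.239  0.012] [282. 159.]
cornerT [ 0.624 -0.197  0.012] [251. 161.]
standoff [0.576 0.204 0.042] [213. 234.]
bobbin [ 0.733 -0.003  0.038] [189. 179.]
guide [0.446 0.005 0.016] [292. 205.]
[[ 0.971  0.238 -0.001]
 [ 0.238 -0.971  0.002]
 [-0.    -0.002 -1.   ]]
[[ 0.237 -0.971 -0.001]
 [-0.935 -0.229  0.271]
 [-0.264 -0.064 -0.963]]
```

View pics/crop.png

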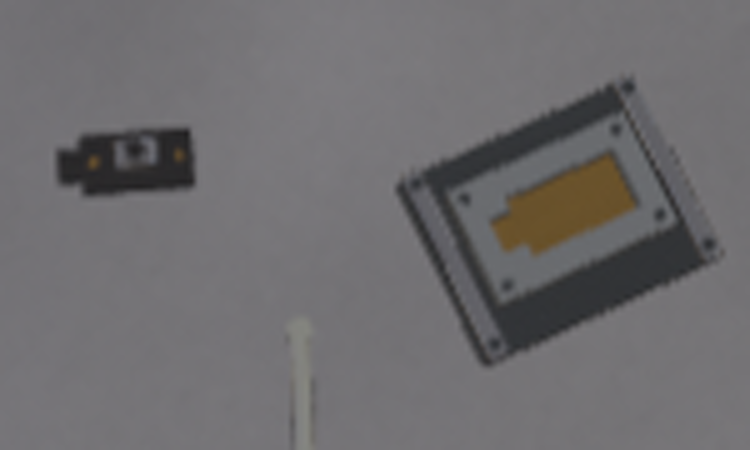

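The crop shows the cartridge's tongue pointing left (about +y, ~4° yaw). The nest recess is yawed about 25°, with its slot to the lower left. I'll move above the block first, turning on the way.

>>> move_arm:
  targets:
    - [[1,50,-36,0,0,0,-8],[1,100,-72,0,0,0,-16],[1,150,-108,0,0,0,-24],[1,200,-144,0,0,0,-32],[1,250,-180,0,0,0,-40],[1,300,-216,0,0,0,-50],[1,350,-252,0,0,0,-60],[1,400,-288,0,0,0,-70],[1,450,-324,0,0,0,-80],[1,490,-355,0,0,0,-90]]
  newtons: 20

```text
clock: 1.35
tool_pos: [0.5414, -0.1436, 0.2386]
eef_rot: [0.615, 0.789, 0.0, -0.0]
contact_force: [-0.2, -0.1, 0.4]
opening: 0.997
finger_force: 0.0
```

```bash
cat > st.py <<'E'
from h import *
import sys,pickle
def look(f):
    c=r.camera_info('wrist');snap('wrist',f);pickle.dump(c,open('pics/'+f+'.pkl','wb'));return c
def stat():
    s=r.get_state();M=Ro.from_quat(s['eef_rot']).as_matrix()
    print('t',round(s['clock'],2),'p',s['tool_pos'].round(4),'yaw',round(np.degrees(np.arctan2(M[1,0],M[0,0])),2),'tilt',M[:,2].round(4),'F',s['contact_force'].round(1),'op',round(s['opening'],3),'ff',round(s['finger_force'],1),'qd',abs(s['qd']).max().round(3));return s,M
if __name__=='__main__':
    stat()
    if len(sys.argv)>1: look(sys.argv[1])
E
python3 st.py w1
```

```text
t 1.35 p [ 0.5414 -0.1436  0.2386] yaw 104.14 tilt [ 2.e-04  4.e-04 -1.e+00] F [-0.2 -0.1  0.4] op 0.997 ff 0.0 qd 0.551
```

View pics/w1.png

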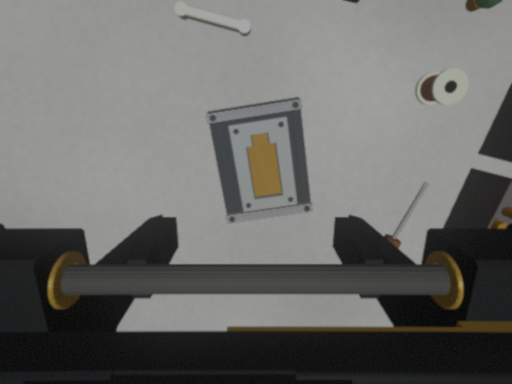

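The wrist view shows the recess centred near (264,166), with the slot at the top near (260,139). Next, move over the cartridge and lower.

>>> move_arm:
  targets:
    - [[1,50,25,0,0,0,2],[1,105,50,20,0,0,5],[1,160,75,40,0,0,8],[1,215,100,60,0,0,10],[1,223,103,80,0,0,10],[1,223,103,80,0,0,10],[1,223,103,80,0,0,10]]

```text
clock: 2.28
tool_pos: [0.5874, 0.0933, 0.1591]
eef_rot: [0.684, 0.729, -0.0, 0.001]
contact_force: [0.2, -0.7, 0.6]
opening: 0.998
finger_force: 0.0
```

```bash
python3 st.py w2; python3 -c "
import cv2;im=cv2.imread('pics/w2.png');cv2.imwrite('pics/w2c.png',cv2.resize(im[60:260,130:390],None,fx=3,fy=3,interpolation=cv2.INTER_CUBIC))"
```

```text
t 2.27 p [0.5874 0.0933 0.1591] yaw 93.61 tilt [ 1.0e-04 -1.4e-03 -1.0e+00] F [ 0.2 -0.7  0.6] op 0.998 ff 0.0 qd 0.014
```

View pics/w2c.png

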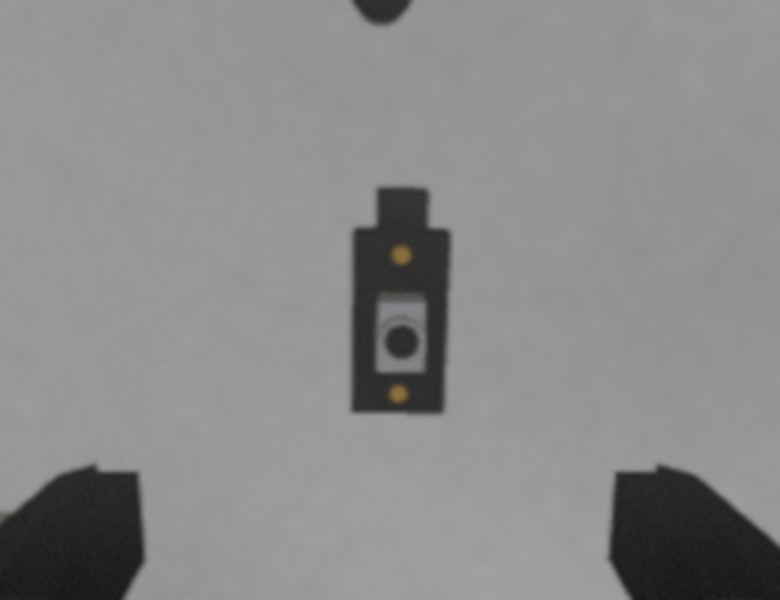

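The crop shows the cartridge base corners at TL(353,229), TR(450,230), BR(444,411) and BL(352,411), the tongue at (378..428,188), and the barrel hole at (402,341). I'll fit the pose from these.

```bash
cat > fit.py <<'E'
from h import *
import pickle
from scipy.optimize import least_squares
def uncrop(p,k,o): return (np.array(p,float)+.5)/k-.5+o
def fit(views,x0,freez=False):
    # views: list of (ci, local pts Nx3, px Nx2); params x,y,z(base),yaw
    def f(p):
        M=Ro.from_euler('z',p[3]).as_matrix();o=np.r_[p[:2],0 if freez else p[2]]
        return np.concatenate([proj(c,M@L+o)-q for c,Ls,Q in views for L,q in zip(Ls,Q)])
    s=least_squares(f,x0);return s.x,np.abs(s.fun).max(),s.fun.reshape(-1,2)
E
python3 - <<'E'
from fit import *
c=pickle.load(open('pics/w2.pkl','rb'))
L=np.array([[-17,33,14],[17,33,14],[17,-33,14],[-17,-33,14],[-9,47,14],[9,47,14],[0,0,38]])/1e3
Q=uncrop([[353,229],[450,230],[444,411],[352,411],[378,188],[428,188],[402,341]],3,[130,60])
# image right=tool y; tool x up. cart +y up -> cart +x right
for idx in ([0,1,2,3,4,5],range(7)):
    idx=list(idx)
    x,m,_=fit([(c,L[idx],Q[idx])],[.587,.098,0,.05]);print(x[:3].round(4),np.degrees(x[3]).round(2),m.round(2))
from st import stat
stat()
t=r.camera_info('top');print(atz(t,*uncrop([135,152],5,[195,140]),.038))
# two-view height of barrel
print(tri([ray(c,*Q[6]),ray(t,*uncrop([135,152],5,[195,140]))]))
E
```

```text
[ 0.595   0.0984 -0.0038] 2.9 0.57
[ 0.595   0.0984 -0.0032] 2.92 0.65
t 2.33 p [0.5877 0.0932 0.1594] yaw 93.58 tilt [ 9.0e-04 -1.1e-03 -1.0e+00] F [0.6 0.9 0.8] op 0.996 ff 0.0 qd 0.006
[0.59089213 0.098551   0.038     ]
[0.59398886 0.09789544 0.03120425]
```

>>> move_arm:
  targets:
    - [[1,4,7,35,0,0,0.7],[1,4.5,7.5,70,0,0,0.7],[1,4.5,7.5,70,0,0,0.7],[1,4.5,7.5,70,0,0,0.7]]

```text
clock: 2.82
tool_pos: [0.5954, 0.0996, 0.0903]
eef_rot: [0.689, 0.725, 0.001, 0.001]
contact_force: [0.0, -0.0, 0.7]
opening: 1.001
finger_force: 0.0
```

```bash
python3 st.py w3; python3 -c "
import cv2;im=cv2.imread('pics/w3.png');cv2.imwrite('pics/w3c.png',cv2.resize(im[80:280,130:390],None,fx=3,fy=3,interpolation=cv2.INTER_CUBIC))"
```

```text
t 2.83 p [0.5954 0.0996 0.0903] yaw 92.96 tilt [ 2.1e-03  3.0e-04 -1.0e+00] F [ 0.  -0.   0.7] op 1.001 ff 0.0 qd 0.012
```

View pics/w3c.png

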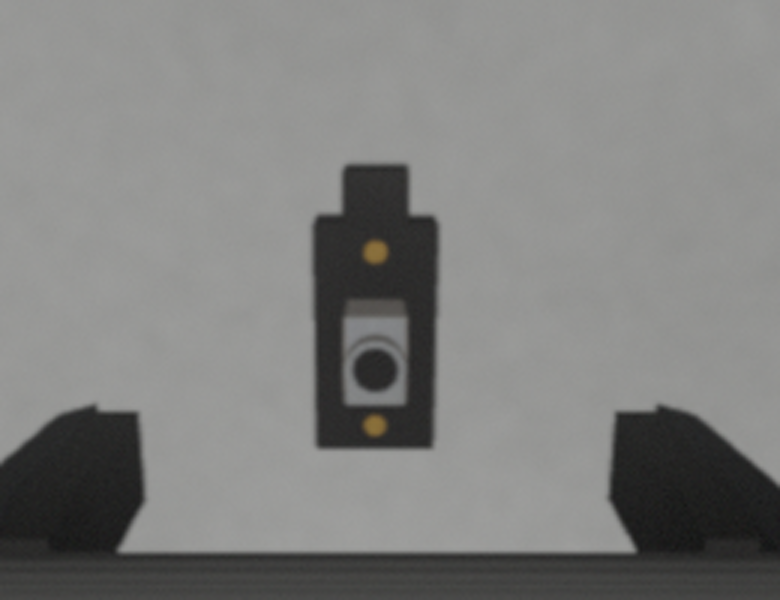

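The crop shows base corners at (314,216), (438,216), (434,447) and (317,447), the tongue top at (344..409,165), and the hole at (376,370). The fingers' midline is at about 377, so it is centred sideways.

```bash
python3 - <<'E'
from fit import *
c2=pickle.load(open('pics/w2.pkl','rb'));c=pickle.load(open('pics/w3.pkl','rb'))
L=np.array([[-17,33,14],[17,33,14],[17,-33,14],[-17,-33,14],[-9,47,14],[9,47,14],[0,0,38]])/1e3
Q2=uncrop([[353,229],[450,230],[444,411],[352,411],[378,188],[428,188],[402,341]],3,[130,60])
Q=uncrop([[314,216],[438,216],[434,447],[317,447],[344,165],[409,165],[376,370]],3,[130,80])
for V in ([(c,L,Q)],[(c,L,Q),(c2,L,Q2)]):
    x,m,_=fit(V,[.587,.098,0,.05]);print(x[:3].round(4),np.degrees(x[3]).round(2),m.round(2))
print(tri([ray(c,*Q[6]),ray(c2,*Q2[6])]))
E
```

```text
[5.951e-01 9.940e-02 2.000e-04] 2.8 1.35
[ 0.5951  0.099  -0.0011] 2.84 1.35
[0.59509869 0.09877431 0.03925881]
```

>>> move_arm:
  targets:
    - [[1,0,0,30,0,0,0],[0.6,0,0,60,0,0,0],[0.5,0,0,73,0,0,0],[0.4,0,0,73,0,0,0],[0,0,0,73,0,0,0],[0,0,0,73,0,0,0],[0,0,0,73,0,0,0],[0,0,0,73,0,0,0],[0,0,0,73,0,0,0],[0,0,0,73,0,0,0]]
  newtons: 45

```text
clock: 4.12
tool_pos: [0.5946, 0.1002, 0.0159]
eef_rot: [0.688, 0.726, 0.0, 0.0]
contact_force: [-0.4, -0.4, 2.0]
opening: 0.176
finger_force: 45.0
```

```bash
python3 st.py
```

```text
t 4.12 p [0.5946 0.1002 0.0159] yaw 93.04 tilt [ 3.e-04 -1.e-04 -1.e+00] F [-0.4 -0.4  2. ] op 0.176 ff 45.0 qd 0.002
```

Gripped: opening 15.5 mm, 45 N. Now lift and move to a viewpoint just short of the block.

>>> move_arm:
  targets:
    - [[0,0,0,-30,0,0,0],[0,0,0,-80,0,0,0],[0,-50,-4,-110,0,0,-3],[0,-110,-9,-134,0,0,-6],[0,-170,-14,-134,0,0,-10],[0,-230,-20,-134,0,0,-15],[0,-290,-25,-134,0,0,-20],[0,-334,-29,-134,0,0,-22],[0,-334,-29,-134,0,0,-22],[0,-334,-29,-134,0,0,-22]]

```text
clock: 5.38
tool_pos: [0.583, -0.2338, 0.1495]
eef_rot: [0.537, 0.844, 0.001, -0.001]
contact_force: [-0.3, 0.6, -1.0]
opening: 0.178
finger_force: 45.0
```

```bash
python3 st.py w4; python3 -c "
import cv2;im=cv2.imread('pics/w4.png');cv2.imwrite('pics/w4c.png',cv2.resize(im[0:290,120:390],None,fx=2,fy=2,interpolation=cv2.INTER_CUBIC))"
```

```text
t 5.38 p [ 0.583  -0.2338  0.1495] yaw 115.06 tilt [-3.0e-04  1.4e-03 -1.0e+00] F [-0.3  0.6 -1. ] op 0.178 ff 45.0 qd 0.03
```

View pics/w4c.png

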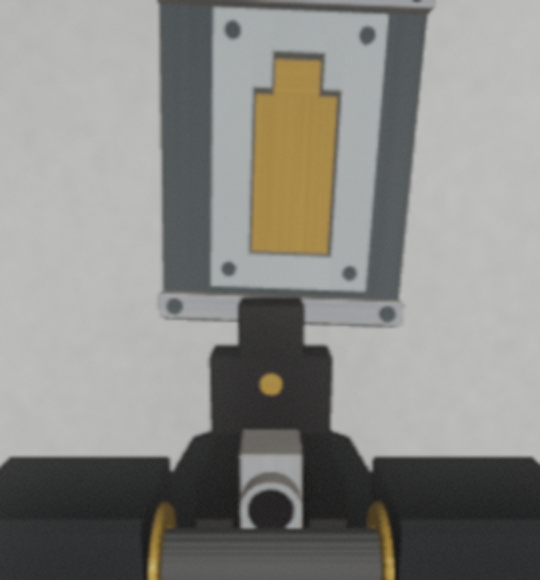

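The crop shows the recess with slot top at (274,53)–(325,54), shoulders at (254,88) and (341,92), and bottom at (249,252)–(329,256). The nest plate corners are (212,7), (388,13), (366,292) and (211,287). The held cartridge's tongue is at (239..303,299), with the brass dot at (271,384) and the hole at (271,509).

```bash
python3 - <<'E'
from fit import *
c=pickle.load(open('pics/w4.pkl','rb'));c3=pickle.load(open('pics/w3.pkl','rb'))
from st import stat
s,M=stat()
L=np.array([[-11,49,0],[11,49,0],[-11,35,0],[-19,35,0],[11,35,0],[19,35,0],[-19,-35,0],[19,-35,0],[-36,57,0],[36,57,0],[36,-57,0],[-36,-57,0]])/1e3
Q=uncrop([[274,53],[325,54],[272,89],[254,88],[323,91],[341,92],[249,252],[329,256],[212,7],[388,13],[366,292],[211,287]],2,[120,0])
for idx in (range(8),range(8,12),range(12)):
    i=list(idx);x,m,f=fit([(c,L[i],Q[i])],[.542,-.145,.032,.4]);print('nest',x[:3].round(4),np.degrees(x[3]).round(2),m.round(2))
x[2]
# brass dot local in cart frame from w3
yaw=np.radians(2.84);X=atz(c3,*uncrop([376,252],3,[130,80]),.0145)-[.5951,.0992,0]
d=Ro.from_euler('z',-yaw).apply(X);print('dot',d)
Lc=np.array([[-9,47,14],[9,47,14],[-17,33,14],[17,33,14],[0,0,38],[0,d[1]*1e3,14.5]])/1e3
Qc=uncrop([[239,299],[303,299],[211,348],[331,348],[271,509],[271,384]],2,[120,0])
z0=s['tool_pos'][2]-.0159
for i in (range(6),[4,5]):
    i=list(i)
    x0=[*s['tool_pos'][:2],z0,.44]
    def g(p):
        MM=Ro.from_euler('z',p[2]).as_matrix();return np.concatenate([proj(c,MM@Lc[k]+[p[0],p[1],z0])-Qc[k] for k in i])
    q=least_squares(g,[x0[0],x0[1],.44])
    off=M.T@(np.r_[q.x[:2],0]-np.r_[s['tool_pos'][:2],0]);print('cart',q.x[:2].round(4),np.degrees(q.x[2]).round(2),'off tool mm',(off*1e3).round(2),abs(q.fun).max().round(2))
E
```

```text
t 5.42 p [ 0.5833 -0.2329  0.1497] yaw 115.16 tilt [ 0.      0.0015 -1.    ] F [ 0.4  0.8 -0.2] op 0.18 ff 45.0 qd 0.016
nest [ 0.5561 -0.1529  0.0273] 22.57 0.54
nest [ 0.5535 -0.1472  0.0342] 23.2 0.07
nest [ 0.5554 -0.1511  0.0297] 22.97 7.98
dot [3.79885047e-05 2.41548805e-02 1.45000000e-02]
cart [ 0.5833 -0.234 ] 25.11 off tool mm [-0.97 -0.49 -0.  ] 2.02
cart [ 0.5836 -0.2347] 25.17 off tool mm [-1.75 -0.48 -0.  ] 0.62
```

```bash
python3 - <<'E'
from fit import *
c=pickle.load(open('pics/w4.pkl','rb'))
L=np.array([[-11,49,0],[11,49,0],[-11,35,0],[-19,35,0],[11,35,0],[19,35,0],[-19,-35,0],[19,-35,0],[-36,57,0],[36,57,0],[36,-57,0],[-36,-57,0]])/1e3
Q=uncrop([[274,53],[325,54],[272,89],[254,88],[323,91],[341,92],[249,252],[329,256],[212,7],[388,13],[366,292],[211,287]],2,[120,0])
for z in (.030,.032,.034):
  for i in (list(range(8)),list(range(8,12)),list(range(12))):
    def g(p):
        MM=Ro.from_euler('z',p[2]).as_matrix();return np.concatenate([proj(c,MM@(L[k]+[0,p[3] if k>7 else 0,0])+[p[0],p[1],z])-Q[k] for k in i])
    q=least_squares(g,[.55,-.15,.4,0]) if len(i)==12 else least_squares(lambda p:g(np.r_[p,0]),[.55,-.15,.4])
    print(z,len(i),q.x.round(4),np.degrees(q.x[2]).round(2),abs(q.fun).max().round(2))
E
```

```text
0.03 8 [ 0.5562 -0.1533  0.3939] 22.57 0.73
0.03 4 [ 0.5534 -0.1466  0.4049] 23.2 1.26
0.03 12 [ 0.5563 -0.1533  0.4009  0.0073] 22.97 1.4
0.032 8 [ 0.5563 -0.1536  0.394 ] 22.57 1.22
0.032 4 [ 0.5534 -0.1469  0.4049] 23.2 0.67
0.032 12 [ 0.5564 -0.1536  0.401   0.0073] 22.97 1.39
0.034 8 [ 0.5563 -0.1539  0.394 ] 22.57 1.73
0.034 4 [ 0.5535 -0.1472  0.405 ] 23.2 0.11
0.034 12 [ 0.5564 -0.1539  0.401   0.0074] 22.97 1.89
```

The nest plate sits 7 mm off the recess centre along y. The recess is at (0.5564, −0.1536) with yaw 23°. I'll move above it and stop 7 mm clear.

>>> move_arm:
  targets:
    - [[0,42,5,0,0,0,1],[0,85,10,30,0,0,2.1],[0,85,10,60,0,0,2.1],[0,85,10,85,0,0,2.1],[0,85,10,95,0,0,2.1],[0,85,10,95,0,0,2.1],[0,85,10,95,0,0,2.1]]

```text
clock: 6.3
tool_pos: [0.557, -0.1533, 0.0557]
eef_rot: [0.552, 0.834, 0.0, 0.001]
contact_force: [0.4, -1.1, -0.6]
opening: 0.177
finger_force: 45.0
```

```bash
python3 st.py w5;  python3 -c "
import cv2;im=cv2.imread('pics/w5.png');cv2.imwrite('pics/w5c.png',cv2.resize(im[40:290,120:390],None,fx=2.3,fy=2.3,interpolation=cv2.INTER_CUBIC))"
```

```text
t 6.3 p [ 0.557  -0.1533  0.0557] yaw 112.96 tilt [ 0.0017  0.     -1.    ] F [ 0.4 -1.1 -0.6] op 0.177 ff 45.0 qd 0.007
```

View pics/w5c.png

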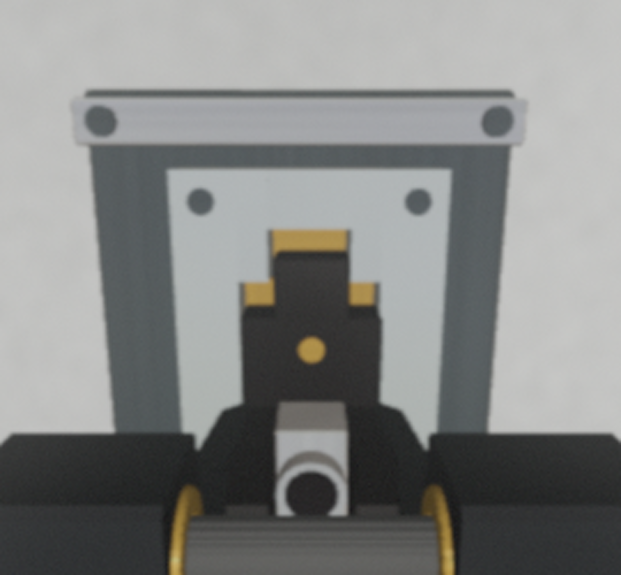

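The crop shows the slot's end edge at row 230 (x 270–350) and the recess shoulders at (241,282) and (378,283). The tongue is at x 273–349 with its front near rows 250–256, and the base shoulder is near row 308–318 (x 244–380). The cartridge is well centred; next I'll compute the residual offset.

```bash
python3 - <<'E'
from fit import *
c=pickle.load(open('pics/w5.pkl','rb'))
k,o=2.3,[120,40]
from st import stat
s,M=stat()
def crop(p): return (p-o+.5)*k-.5
for n,pt in [('slotL',[270,230]),('slotR',[350,230]),('shL',[241,283]),('shR',[378,283])]:
    X=atz(c,*uncrop(pt,k,o),.032);print(n,(Ro.from_euler('z',-np.radians(23)).apply(X-[.5564,-.1536,.032])*1e3).round(2))
# cart fit w/ dot, hole
z0=s['tool_pos'][2]-.0159
d=(M.T@(X*0));
T=np.r_[s['tool_pos'][:2],0]
for n,pt,z in [('hole',[311,495],.038),('dot',[311,350],.0145),('tongTopL',[273,257],.014),('tongTopR',[349,257],.014),('baseL',[243,318],.014),('baseR',[381,318],.014)]:
    X=atz(c,*uncrop(pt,k,o),z0+z);X[2]=0
    print(n,'rel TCP tool',(M.T@(X-T)*1e3)[:2].round(2),'block frame',(Ro.from_euler('z',-np.radians(23)).apply(X-[.5564,-.1536,0])*1e3)[:2].round(2))
E
```

```text
t 6.35 p [ 0.557  -0.1535  0.0557] yaw 112.95 tilt [ 1.8e-03 -2.0e-04 -1.0e+00] F [-0.7  0.6 -0.5] op 0.178 ff 45.0 qd 0.005
slotL [-10.04  49.17   0.  ]
slotR [10.84 49.16  0.  ]
shL [-18.04  35.1    0.  ]
shR [18.52 35.08  0.  ]
hole rel TCP tool [-1.61  0.1 ] block frame [ 0.69 -1.8 ]
dot rel TCP tool [23.54  0.07] block frame [ 0.67 23.35]
tongTopL rel TCP tool [45.78 -8.67] block frame [-8.05 45.6 ]
tongTopR rel TCP tool [45.79  8.81] block frame [ 9.44 45.59]
baseL rel TCP tool [ 31.29 -15.99] block frame [-15.38  31.11]
baseR rel TCP tool [31.3  16.59] block frame [17.2  31.09]
```

>>> move_arm:
  targets:
    - [[0,1.6,-0.4,0,0,0,0],[0,1.6,-0.4,4,0,0,0],[0,1.6,-0.4,7,0,0,0],[0,1.6,-0.4,9,0,0,0],[0,1.6,-0.4,11,0,0,0],[0,1.6,-0.4,13,0,0,0],[0,1.6,-0.4,14,0,0,0],[0,1.6,-0.4,14,0,0,0]]

```text
clock: 7.35
tool_pos: [0.5552, -0.1523, 0.0406]
eef_rot: [0.552, 0.834, -0.0, -0.0]
contact_force: [0.2, 0.5, -0.3]
opening: 0.175
finger_force: 45.0
```

It is inside the recess with no contact force (underside about 24.7 mm, nest top 32 mm). Now press down gradually.

>>> move_arm:
  targets:
    - [[0,0,0,1,0,0,0],[0,0,0,2,0,0,0],[0,0,0,3,0,0,0],[0,0,0,4,0,0,0],[0,0,0,5,0,0,0],[0,0,0,6,0,0,0],[0,0,0,7,0,0,0],[0,0,0,7,0,0,0]]
  newtons: 60

```text
clock: 8.35
tool_pos: [0.5553, -0.1524, 0.0346]
eef_rot: [0.552, 0.834, -0.0, 0.0]
contact_force: [-1.4, -0.0, 7.4]
opening: 0.176
finger_force: 60.0
```

>>> move_arm:
  targets:
    - [[0,0,0,1,0,0,0],[0,0,0,2,0,0,0],[0,0,0,3,0,0,0],[0,0,0,3,0,0,0],[0,0,0,3,0,0,0]]

```text
clock: 8.98
tool_pos: [0.5554, -0.1524, 0.0336]
eef_rot: [0.552, 0.834, -0.0, 0.001]
contact_force: [-6.0, -0.4, 23.6]
opening: 0.176
finger_force: 60.0
```

It's on the hard stop: 24 N, underside about 17.7 mm. Unload, open and retreat upward.

>>> move_arm:
  targets:
    - [[0,0,0,-1.5,0,0,0],[0.3,0,0,-2,0,0,0],[0.4,0,0,-2,0,0,0],[0.5,0,0,-2,0,0,0],[0.5,0,0,-2,0,0,0],[0.6,0,0,-10,0,0,0],[0.7,0,0,-30,0,0,0],[0.8,0,0,-70,0,0,0],[0.8,-30,0,-120,0,0,0],[0.8,-30,0,-120,0,0,0]]

```text
clock: 10.22
tool_pos: [0.5705, -0.1827, 0.1546]
eef_rot: [0.554, 0.832, 0.002, 0.005]
contact_force: [-0.4, -0.9, -0.5]
opening: 0.803
finger_force: 0.0
```

```bash
python3 st.py w6;  python3 -c "
import cv2;im=cv2.imread('pics/w6.png');cv2.imwrite('pics/w6c.png',cv2.resize(im[40:240,130:390],None,fx=3,fy=3,interpolation=cv2.INTER_CUBIC))"
```

```text
t 10.22 p [ 0.5705 -0.1827  0.1546] yaw 112.69 tilt [ 0.0092 -0.0024 -1.    ] F [-0.4 -0.9 -0.5] op 0.803 ff 0.0 qd 0.099
```

View pics/w6c.png

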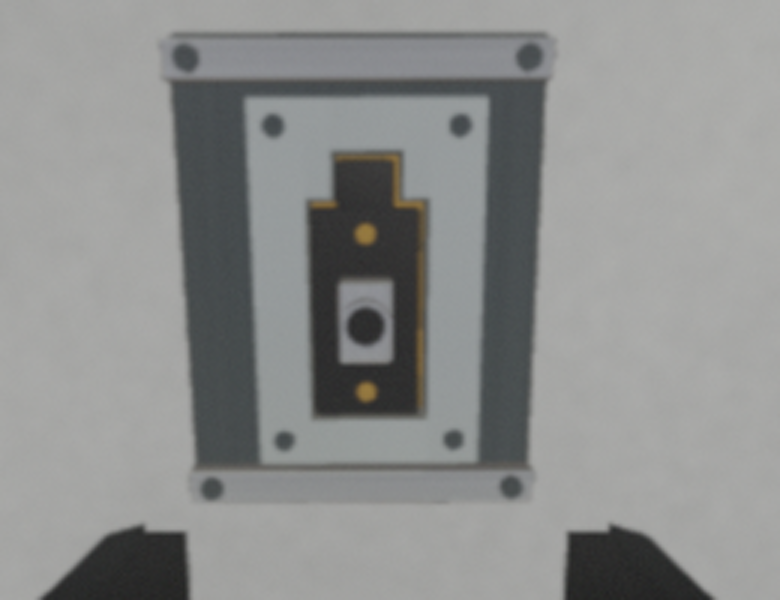

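The picture shows the cartridge in the recess with its tongue in the slot, hole at (366,326), level with the nest and the gripper clear. The depth and the 24 N stop force both say it's fully home, so I'll hand in.

```bash
python3 -c "
from plant import r
print(r.finish_job())"
```

```text
the job is handed in; nothing more can be done
None
```

The cartridge is in the nest with its tongue in the slot, pressed to the hard stop (about 24 N, underside about 18 mm above the table) and released; the job was handed in just after 10 s, and no result came back.

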